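Rack the hot-air nozzles by size

ROBOT

A 6-joint arm with a two-finger parallel gripper is mounted at the origin on a cart in front of the work surface, level with it; the furniture and walls round the work are solid. World frame = base frame: x ahead of the robot, y to its left, z up, the work surface at z = 0. Lengths are in m, angles in degrees, forces in N, time in s.
With the tool pointing down it reaches from about 0.3 to 0.75 m from the base axis. Payload 8.5 kg.
Tool frame: the origin (TCP) lies on the centre line of the jaws, within the pads' length; the fingertips stand 19 mm ahead of it and the grasp point (between the pads) is the TCP; z points along the fingers, x is the direction in which the jaws open and shut, and the axes are right-handed (so a half turn about z gives the same grasp; the last joint's range is limited). The gripper opens to 85 mm and grips with 20 to 120 N. Pads are 22 mm wide; open, the fingers measure 114 mm over their backs; the gripper's body (76 mm by 85 mm) begins 54 mm behind the grasp point. The pads swing forward as they close: fully open they stand 13 mm farther back than shut.
Start: joints at [-76.507, 21.807, 74.336, -0, 83.858, -12.336], TCP at [0.24, -0.495, 0.25] pointing down, gripper open.
Joint ranges: [-178.18, 178.18], [-50.72, 133.34], [12.68, 142.11], [-81.47, 261.47], [9.98, 163.14], [-165.26, 165.26]. Speed limits (degrees/s): [136.94, 136.94, 180, 180, 180, 180].

INTERFACE

Orientations are given as a 3x3 rotation matrix whose columns are the frame's x, y, z axes.
In Python, from rig import env, cams, order gives the robot as it stands.
- The arm moves only by the tool step_arm, never from a script. Its argument "steps" is a list of rows, each an object with "xyz": the shift along the tool's x, y, z normalised to -1 to 1, where 1 is 0.04 m, a list of three; "turn": the turn, a rotation vector about the tool's x, y, z normalised to -1 to 1, where 1 is 0.08 rad, a list of three; "gripper": the gripper command: -1 is shut, 1 is fully open, values between are in proportion. A call has 1 to 20 rows; each row shifts and turns the commanded pose from where the row before left it, along the tool's axes as they then stand; what a row does not reach is not made up. A row lasts 1/12 s, in which the tool goes at most 41.7 mm and 7.16 degrees, less where a joint would pass 70% of its speed; a pose out of reach is approached as far as the arm can. A call with a number of a shift or a turn outside -1 to 1 is refused whole. A call with a gripper value outside its range is refused whole. The fingers move at their own pace and stop on an object; "squeeze" is the grip in N (left out, the last holds). Time passes only in rows, so rows that do not move let the fingers close. It gives the time, the measured TCP pose, the force and the opening at its end, in the units of the state.
- env.observe(): the state, without advancing time (a new reading comes with each control period).
- cams.get_image(name): name is "scene" or "top" or "wrist"; returns (picture, depth): 384x512x3 uint8, red, green, blue; 384x512 float32, m along the optical axis (not along the pixel's ray), 0 where there is no reading.
- cams.camera_info(name): a dict with "fx", "fy", "cx", "cy" (pixels), "k1" (the pictures are not rectified: a ray, as slopes to the right and down, at radius r is drawn at 1 + k1 r^2 times it, then the intrinsics apply), "extrinsics" (4x4, takes a point from camera to world coordinates). Camera axes: x right, y down, z forward; pixel columns grow to the right and rows downward; lengths in m; the calibration is good to about 2 mm. A picture is of the moment at which its call begins: read the wrist's pose just before it. camera_info takes no time and is no camera call; for the wrist camera it gives the pose at the moment of the call.
- order.close_job(): hands the job in, once; it reports no verdict.
The state is a dict: "time_s": time; "q": joint angles; "qvel": joint speeds; "joint_efforts": joint torques, N m; "position": TCP position; "tool_rot": TCP orientation; "ft_force": force on the tool from outside, world axes, zero at the start; "wrist_torque": the same for the moment, N m; "grip_width": finger opening in m.
Only numpy, scipy, OpenCV 4.12 (cv2) and the standard library are available. Lean on these libraries where they do the work, as an engineer would, in place of code of your own. Each camera call takes 0.05 s, during which the arm holds its last target. There are 200 camera calls.

TASK

Put the four square hot-air nozzles back on their rack, one over each post, in order of size: the smallest at the rack's narrow end, rising to the largest at its wide end, each over the outline that matches it. Seat every nozzle collar down and open hood up, fully down on the plate, and leave the flux jar and the flat tin where they stand.

Things in the scene. Friction and masses are not known exactly. Their poses are not given: they have to be found in the camera images.
- nozzle_22: smallest square hot-air nozzle, plain steel, loose, 48 g: open square hood on top, 22 x 22 mm outside, 24 to 46 mm above the underside (grip it there), on a round collar tube 22 mm across, bore 18 mm, open below, 24 mm deep. Stands upright. Origin: centre of the collar's underside; z up, x and y square to the hood's sides. Any turn about z will do on the post
- nozzle_32: second smallest square hot-air nozzle, plain steel, loose, 56 g: open square hood on top, 32 x 32 mm outside, 24 to 46 mm above the underside (grip it there), on a round collar tube 22 mm across, bore 18 mm, open below, 24 mm deep. Stands upright. Origin: centre of the collar's underside; z up, x and y square to the hood's sides. Any turn about z will do on the post
- nozzle_42: second largest square hot-air nozzle, plain steel, loose, 64 g: open square hood on top, 42 x 42 mm outside, 24 to 46 mm above the underside (grip it there), on a round collar tube 22 mm across, bore 18 mm, open below, 24 mm deep. Stands upright. Origin: centre of the collar's underside; z up, x and y square to the hood's sides. Any turn about z will do on the post
- nozzle_54: largest square hot-air nozzle, plain steel, loose, 73 g: open square hood on top, 54 x 54 mm outside, 24 to 46 mm above the underside (grip it there), on a round collar tube 22 mm across, bore 18 mm, open below, 24 mm deep. Stands upright. Origin: centre of the collar's underside; z up, x and y square to the hood's sides. Any turn about z will do on the post
- post_1: post at the narrow end of the rack, 0 mm from the narrow end's post; upright, steel, 9 mm thick (foot 12 mm), 22 mm tall, pointed; round it a 25 mm square outline. Origin: its foot, on the plate's upper face 10 mm above the bench; x along the row to the wide end, z up. Rack: fixed bare metal plate 226 mm long, tapering from 72 to 36 mm wide, at any angle on the bench, four posts in a row
- post_2: post second from the narrow end, 47 mm from the narrow end's post; upright, steel, 9 mm thick (foot 12 mm), 22 mm tall, pointed; round it a 35 mm square outline. Origin: its foot, on the plate's upper face 10 mm above the bench; x along the row to the wide end, z up
- post_3: post third from the narrow end, 104 mm from the narrow end's post; upright, steel, 9 mm thick (foot 12 mm), 22 mm tall, pointed; round it a 45 mm square outline. Origin: its foot, on the plate's upper face 10 mm above the bench; x along the row to the wide end, z up
- post_4: post at the wide end of the rack, 172 mm from the narrow end's post; upright, steel, 9 mm thick (foot 12 mm), 22 mm tall, pointed; round it a 57 mm square outline. Origin: its foot, on the plate's upper face 10 mm above the bench; x along the row to the wide end, z up
- flux_jar: bystander, loose: brown jar with a white cap, 44 mm diameter, 47 mm tall. Origin: centre of its underside
- tip_tinner: bystander, loose: flat white round tin with a red disc on its lid, 38 mm diameter, 19 mm tall. Origin: centre of its underside
There are look-alikes about, which are no part of the job. Leave any orange look-alike of the nozzle_54 alone.

How it is judged:
By the outcome, as a careful person would: the job done as asked, in the order asked, and still so for the second after the job is handed in, with the robot touching nothing.
It also fails if it takes over 96 s, if anything falls off the work surface, if the arm or the gripper's body presses on something with over 40 N, if the wrist force passes 120 N, or if a joint passes its speed limit or range.

## Working session

There is one attempt and no reset: what is moved stays moved. The work goes in short steps, Python scripts to look and compute and a tool call to move; the robot and the scene stay as the last step left them, time stands still between calls to the robot, and variables do not carry over. Pictures are saved under pics/ and viewed, about 12 in all and at most 16, crops included, and the job is handed in when it is done.

Besides the shell and the picture viewer there is one more tool, called in YAML: its name, and indented under it one key for each argument. step_arm: Moves the arm, as the interface text tells. Scaled input: -1 to 1 covers 0.04 m each way for a shift and 0.08 rad each way for a turn. Its arguments: {"type":"object","properties":{"steps":{"type":"array"},"squeeze":{"type":"number"}},"required":["steps"]}

```bash
ls; mkdir -p pics; cat > h.py <<'E'
import numpy as np, cv2
from rig import env, cams, order
def info(n):
    c=cams.camera_info(n); return c
def ray(c,u,v):
    x=(u-c['cx'])/c['fx']; y=(v-c['cy'])/c['fy']
    xd,yd=x,y
    for _ in range(10):
        s=1+c['k1']*(x*x+y*y); x,y=xd/s,yd/s
    return np.array([x,y,1.0])
def onplane(c,u,v,z):
    E=np.array(c['extrinsics']); d=E[:3,:3]@ray(c,u,v); o=E[:3,3]
    return o+d*(z-o[2])/d[2]
def pt(c,u,v,dep):
    E=np.array(c['extrinsics']); return E[:3,:3]@(ray(c,u,v)*dep)+E[:3,3]
def proj(c,p):
    E=np.array(c['extrinsics']); q=E[:3,:3].T@(np.asarray(p)-E[:3,3]); x,y=q[:2]/q[2]
    s=1+c['k1']*(x*x+y*y); return c['fx']*x*s+c['cx'],c['fy']*y*s+c['cy']
def shot(n):
    c=info(n); im,d=cams.get_image(n); return c,im,d
def save(name,im): cv2.imwrite('pics/'+name,cv2.cvtColor(im,cv2.COLOR_RGB2BGR))
E
python3 - <<'E'
from h import *
s=env.observe(); print(s['time_s'],s['position'],s['tool_rot'],s['grip_width'])
for n in('top','scene','wrist'):
    c,im,d=shot(n); save(n+'0.png',im); np.savez(n+'0.npz',im=im,d=d); print(n,c)
E
```

```text
pics
0.0 [ 0.23956091 -0.49476877  0.24969174] [[ 4.35674578e-01 -9.00104177e-01 -3.64002674e-04]
 [-9.00102968e-01 -4.35674605e-01  1.51220038e-03]
 [-1.51972460e-03 -3.31187375e-04 -9.99998790e-01]] 0.0852501489904402
top {'fx': 434.3374206693258, 'fy': 434.3374206693258, 'cx': 263.25054404193673, 'cy': 192.60456076616532, 'k1': -0.11238509032718778, 'extrinsics': array([[ 2.83560865e-02, -9.89546583e-01,  1.41398344e-01,
         3.43480103e-01],
       [-9.99586760e-01, -2.87380322e-02, -6.59505241e-04,
        -1.28693711e-01],
       [ 4.71612132e-03, -1.41321212e-01, -9.89952561e-01,
         1.46671782e+00],
       [ 0.00000000e+00,  0.00000000e+00,  0.00000000e+00,
         1.00000000e+00]])}
scene {'fx': 359.96169307617197, 'fy': 359.96169307617197, 'cx': 248.36061276237766, 'cy': 189.6793513131811, 'k1': 0.012463932950589462, 'extrinsics': array([[-0.7683861 , -0.26711659,  0.58157677, -0.09544781],
       [-0.63983938,  0.34012278, -0.6891459 ,  0.60402462],
       [-0.01372521, -0.90164584, -0.43225732,  0.50439522],
       [ 0.        ,  0.        ,  0.        ,  1.        ]])}
wrist {'fx': 271.1553482653667, 'fy': 271.1553482653667, 'cx': 255.29561492356638, 'cy': 186.88674251831713, 'k1': -0.06362051404094196, 'extrinsics': array([[ 4.35247182e-01, -8.58896830e-01, -2.69918740e-01,
         3.07642146e-01],
       [-9.00310788e-01, -4.15429930e-01, -1.29840125e-01,
        -4.61951746e-01],
       [-6.13051646e-04,  2.99523302e-01, -9.54088788e-01,
         3.72546916e-01],
       [ 0.00000000e+00,  0.00000000e+00,  0.00000000e+00,
         1.00000000e+00]])}
```

View pics/top0.png

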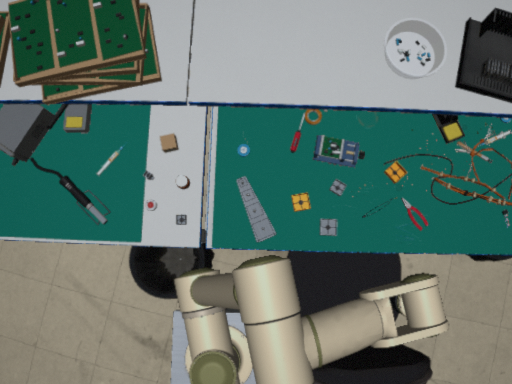

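View pics/scene0.png

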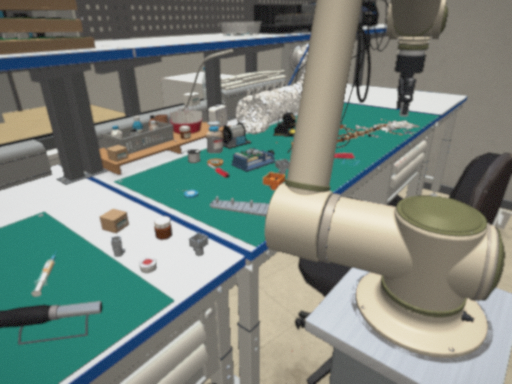

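```bash
python3 - <<'E'
from h import *
f=np.load('top0.npz'); im,d=f['im'],f['d']; c=info('top')
a=cv2.resize(im[130:250,135:285],None,fx=4,fy=4,interpolation=cv2.INTER_CUBIC)
b=cv2.resize(im[150:250,285:365],None,fx=4,fy=4,interpolation=cv2.INTER_CUBIC)
o=np.zeros((480,920,3),np.uint8); o[:480,:600]=a; o[:400,600:]=b
o=o[:, :]; o=cv2.resize(o,(800,417)); save('topc.png',o)
for n,u,v in [('n?',338,187),('n?',328,227),('n?',181,219),('n?',149,175),('rackN',241,180),('rackW',264,238),('jar',182,181),('tin',151,205),('box',168,143),('seam',205,200),('seam',211,200),('mat',230,200),('white',195,200),('or',301,202),('mat',350,230)]:
    p=pt(c,u,v,d[v,u]); print(n,u,v,p.round(3), onplane(c,u,v,0.02).round(3))
E
```

```text
n? 338 187 [ 0.576 -0.381  0.024] [ 0.577 -0.382  0.02 ]
n? 328 227 [ 0.44  -0.347  0.033] [ 0.44  -0.349  0.02 ]
n? 181 219 [0.452 0.141 0.033] [0.453 0.143 0.02 ]
n? 149 175 [0.598 0.259 0.03 ] [0.599 0.261 0.02 ]
rackN 241 180 [ 0.593 -0.053  0.009] [ 0.591 -0.053  0.02 ]
rackW 264 238 [ 0.399 -0.137  0.008] [ 0.398 -0.136  0.02 ]
jar 182 181 [0.578 0.142 0.045] [0.582 0.147 0.02 ]
tin 151 205 [0.497 0.249 0.016] [0.497 0.248 0.02 ]
box 168 143 [0.706 0.197 0.047] [0.713 0.203 0.02 ]
seam 205 200 [ 0.612  0.168 -0.744] [0.519 0.065 0.02 ]
seam 211 200 [0.522 0.047 0.004] [0.52  0.045 0.02 ]
mat 230 200 [ 0.524 -0.017  0.002] [ 0.522 -0.019  0.02 ]
white 195 200 [0.52  0.102 0.004] [0.518 0.099 0.02 ]
or 301 202 [ 0.521 -0.257  0.029] [ 0.522 -0.257  0.02 ]
mat 350 230 [ 0.434 -0.428 -0.004] [ 0.432 -0.423  0.02 ]
```

View pics/topc.png

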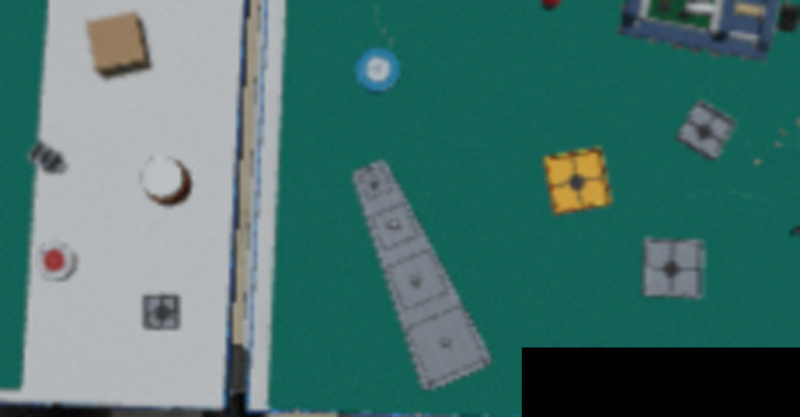

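```bash
python3 - <<'E'
from h import *
im=np.load('scene0.npz')['im']; w=np.load('wrist0.npz')['im']
a=cv2.resize(im[190:290,90:220],(520,400),interpolation=cv2.INTER_CUBIC)
b=cv2.resize(w,(280,210))
o=np.zeros((400,800,3),np.uint8); o[:,:520]=a; o[:210,520:]=b; save('sc.png',o)
c=info('top'); t=np.load('top0.npz')['im'].astype(int)
# grey (not green/white) contours
r,g,b_=t[...,0],t[...,1],t[...,2]
m=((abs(r-g)<25)&(abs(g-b_)<25)&(g>60)&(g<185)).astype(np.uint8)
m[:, :212]=0; m[:165]=0; m[242:]=0; m[:,370:]=0
for k in cv2.findContours(m,cv2.RETR_EXTERNAL,cv2.CHAIN_APPROX_NONE)[0]:
    if cv2.contourArea(k)<60: continue
    R=cv2.minAreaRect(k); z=0.046 if cv2.contourArea(k)<700 else 0.01
    P=[onplane(c,u,v,z)[:2].round(4) for u,v in cv2.boxPoints(R)]; print(cv2.contourArea(k),R,onplane(c,*R[0],z).round(4)); print(np.array(P).tolist(), [round(float(np.linalg.norm(P[i]-P[i-1])),4) for i in range(4)])
E
```

```text
234.5 ((328.0, 227.0), (16.0, 16.0), 90.0) [ 0.4387 -0.3452  0.046 ]
[[0.4643, -0.3185], [0.4657, -0.3714], [0.4131, -0.3718], [0.4118, -0.3191]] [0.0525, 0.0529, 0.0526, 0.0527]
138.0 ((337.4852600097656, 187.19117736816406), (12.34789752960205, 12.862394332885742), 30.963754653930664) [ 0.5717 -0.3758  0.046 ]
[[0.563, -0.3471], [0.6009, -0.369], [0.5805, -0.4046], [0.5428, -0.3825]] [0.0408, 0.0438, 0.041, 0.0437]
959.0 ((251.9000244140625, 208.80001831054688), (65.74039459228516, 20.57182502746582), 63.43495178222656) [ 0.4953 -0.093   0.01  ]
[[0.5776, -0.0091], [0.6112, -0.0705], [0.4142, -0.1756], [0.3818, -0.1149]] [0.2226, 0.07, 0.2233, 0.0688]
```

View pics/sc.png

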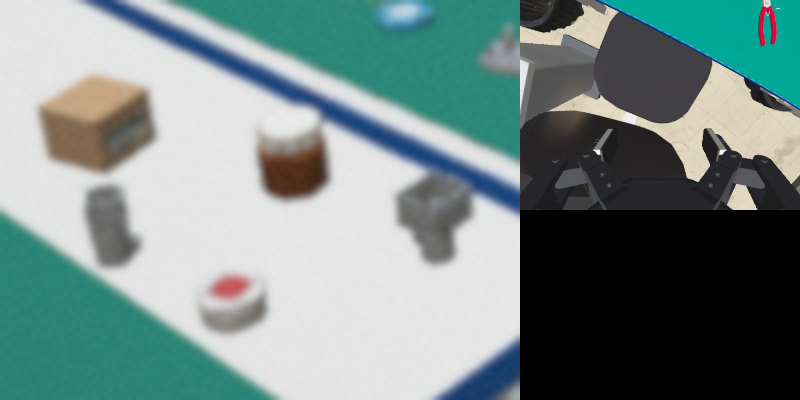

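step_arm:
  steps:
    - {"xyz": [-0.45, -0.77, 0], "turn": [0, 0, 0], "gripper": 1}
    - {"xyz": [-0.45, -0.77, 0], "turn": [0, 0, 0], "gripper": 1}
    - {"xyz": [-0.45, -0.77, 0], "turn": [0, 0, 0], "gripper": 1}
    - {"xyz": [-0.45, -0.77, 0], "turn": [0, 0, 0], "gripper": 1}
    - {"xyz": [-0.45, -0.77, 0], "turn": [0, 0, 0], "gripper": 1}
    - {"xyz": [-0.45, -0.77, 0], "turn": [0, 0, 0], "gripper": 1}
    - {"xyz": [-0.45, -0.77, 0], "turn": [0, 0, 0], "gripper": 1}
    - {"xyz": [-0.45, -0.77, 0], "turn": [0, 0, 0], "gripper": 1}
    - {"xyz": [-0.45, -0.77, 0], "turn": [0, 0, 0], "gripper": 1}
    - {"xyz": [-0.45, -0.77, 0], "turn": [0, 0, 0], "gripper": 1}
    - {"xyz": [-0.45, -0.77, 0], "turn": [0, 0, 0], "gripper": 1}
    - {"xyz": [-0.45, -0.77, 0], "turn": [0, 0, 0], "gripper": 1}
    - {"xyz": [-0.45, -0.77, 0], "turn": [0, 0, 0], "gripper": 1}
    - {"xyz": [-0.45, -0.77, 0], "turn": [0, 0, 0], "gripper": 1}
    - {"xyz": [0, 0, 0], "turn": [0, 0, 0], "gripper": 1}

```text
time_s: 1.4
position: [0.5199, -0.0759, 0.25]
tool_rot: [[0.44, -0.898, 0.0], [-0.898, -0.44, 0.001], [-0.001, -0.001, -1.0]]
ft_force: [-1.4, 0.0, 0.1]
grip_width: 0.0854
```

```bash
python3 - <<'E'
from h import *
c,im,d=shot('wrist'); save('w1.png',im); np.savez('w1.npz',im=im,d=d,E=c['extrinsics'])
s=env.observe(); print(s['q'],s['position'],s['ft_force'])
E
```

```text
[-2.14926850e+01  1.92913691e+01  7.83379297e+01  1.55129582e-02
  8.24074994e+01  4.24286080e+01] [ 0.5188289  -0.0779458   0.24988072] [-0.78444577  1.24102553 -0.20195743]
```

View pics/w1.png

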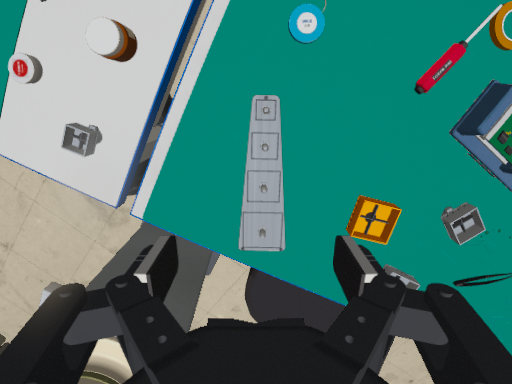

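```bash
python3 - <<'E'
from h import *
f=np.load('w1.npz'); im=f['im']; c=info('wrist'); c['extrinsics']=f['E']
t=im.astype(int); r,g,b=t[...,0],t[...,1],t[...,2]
m=((abs(r-g)<30)&(abs(g-b)<30)&(g>50)).astype(np.uint8); m[:,:230]=0; m[:,300:]=0; m[:85]=0; m[256:]=0
m=cv2.morphologyEx(m,cv2.MORPH_CLOSE,np.ones((3,3)))
k=max(cv2.findContours(m,cv2.RETR_EXTERNAL,cv2.CHAIN_APPROX_NONE)[0],key=cv2.contourArea)
q=cv2.approxPolyDP(cv2.convexHull(k),6,True)[:,0]; print(q.tolist())
P=np.array([onplane(c,u,v,0.01) for u,v in q]); print(P.round(4))
gray=cv2.cvtColor(im,cv2.COLOR_RGB2GRAY)
bh=cv2.morphologyEx(gray,cv2.MORPH_BLACKHAT,np.ones((5,5))); bh[cv2.erode(m,np.ones((5,5)))==0]=0
# fill outlines
lm=(bh>18).astype(np.uint8)
cs,h=cv2.findContours(lm,cv2.RETR_CCOMP,cv2.CHAIN_APPROX_NONE)
L=[]
for k in cs:
    A=cv2.contourArea(cv2.convexHull(k)); 
    if A<150: continue
    R=cv2.minAreaRect(k)
    p=onplane(c,*R[0],0.01); B=[onplane(c,u,v,.01) for u,v in cv2.boxPoints(R)]
    print(np.round(R[0],1),np.round(R[1],1),round(R[2],1),p.round(4),[round(float(np.linalg.norm(B[i]-B[i-1])),4) for i in range(4)])
for u,v in [(266,109),(264.5,147),(263.5,188),(262,232)]: print('tip?',onplane(c,u,v,.03).round(4))
o=cv2.resize(np.hstack([im[85:260,225:305],cv2.cvtColor(lm[85:260,225:305]*255,cv2.COLOR_GRAY2RGB)]),None,fx=3.4,fy=3.4,interpolation=cv2.INTER_NEAREST)
save('rk.png',o)
E
```

```text
[[275, 95], [284, 248], [240, 249], [252, 99]]
[[ 0.6071 -0.061   0.01  ]
 [ 0.4176 -0.1742  0.01  ]
 [ 0.3868 -0.115   0.01  ]
 [ 0.5897 -0.0368  0.01  ]]
[261.9 232.1] [40. 31.] 1.7 [ 0.4269 -0.1321  0.01  ] [0.0606, 0.051, 0.0582, 0.0511]
[263.5 186. ] [32. 33.] 90.0 [ 0.4918 -0.1022  0.01  ] [0.0469, 0.0454, 0.047, 0.0471]
[263.5 186. ] [33. 30.] 0.0 [ 0.4918 -0.1022  0.01  ] [0.0471, 0.044, 0.0455, 0.044]
[264.5 145.5] [27. 27.] 90.0 [ 0.5432 -0.078   0.01  ] [0.0363, 0.0357, 0.0363, 0.0367]
[264.5 145.5] [27. 25.] 0.0 [ 0.5432 -0.078   0.01  ] [0.0367, 0.0336, 0.0357, 0.0336]
[265.5 108.5] [23. 21.] 90.0 [ 0.5867 -0.0576  0.01  ] [0.0289, 0.0269, 0.0289, 0.0274]
[265.5 109.5] [19. 19.] 90.0 [ 0.5856 -0.0582  0.01  ] [0.0239, 0.0244, 0.0239, 0.0248]
tip? [ 0.5865 -0.0576  0.03  ]
tip? [ 0.544  -0.0769  0.03  ]
tip? [ 0.4946 -0.1002  0.03  ]
tip? [ 0.4359 -0.1273  0.03  ]
```

View pics/rk.png

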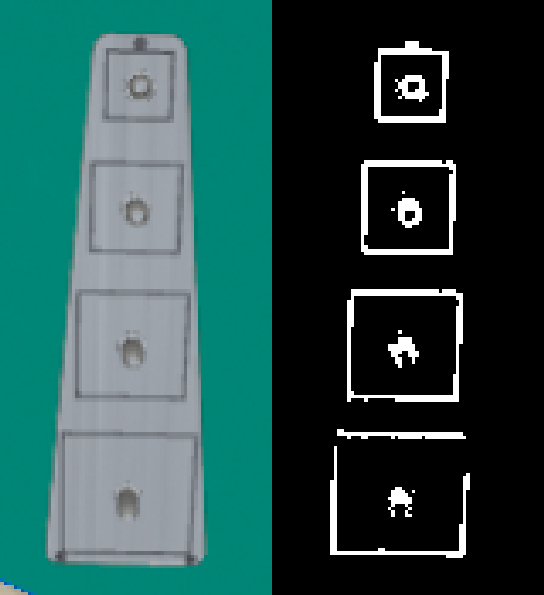

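step_arm:
  steps:
    - {"xyz": [-0.74, -0.47, 0], "turn": [0, 0, 0], "gripper": 1}
    - {"xyz": [-0.74, -0.47, 0], "turn": [0, 0, 0], "gripper": 1}
    - {"xyz": [-0.74, -0.47, 0], "turn": [0, 0, 0], "gripper": 1}
    - {"xyz": [-0.74, -0.47, 0], "turn": [0, 0, 0], "gripper": 1}
    - {"xyz": [-0.74, -0.47, 0], "turn": [0, 0, 0], "gripper": 1}
    - {"xyz": [-0.74, -0.47, 0], "turn": [0, 0, 0], "gripper": 1}
    - {"xyz": [-0.74, -0.47, 0], "turn": [0, 0, 0], "gripper": 1}
    - {"xyz": [-0.74, -0.47, 0], "turn": [0, 0, 0], "gripper": 1}
    - {"xyz": [0, 0, 0], "turn": [0, 0, 0], "gripper": 1}
    - {"xyz": [0, 0, 0], "turn": [0, 0, 0], "gripper": 1}

```text
time_s: 2.28
position: [0.55, 0.1989, 0.2499]
tool_rot: [[0.437, -0.899, -0.001], [-0.899, -0.437, -0.0], [0.0, 0.001, -1.0]]
ft_force: [-0.5, -0.3, -0.5]
grip_width: 0.0856
```

```bash
python3 - <<'E'
from h import *
c,im,d=shot('wrist'); save('w2.png',im); np.savez('w2.npz',im=im,d=d,E=c['extrinsics'])
s=env.observe(); print(s['q'],s['position'],s['ft_force'])
for p in [(.595,.257,.03),(.452,.141,.03)]: print(proj(c,p))
E
```

```text
[ 8.18874545e+00  2.53532449e+01  6.86088505e+01 -2.62532884e-02
  8.60842158e+01  7.23524561e+01] [0.55007793 0.19775734 0.24997644] [ 1.38125779 -0.14684253 -0.06178127]
(np.float64(228.50614201129193), np.float64(110.34744048078146))
(np.float64(261.72190195706673), np.float64(241.47727528061742))
```

View pics/w2.png

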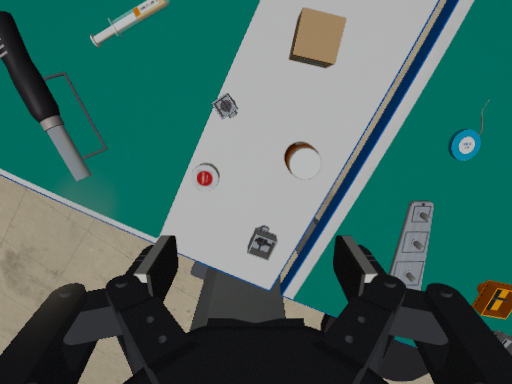

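```bash
python3 - <<'E'
from h import *
im=np.load('w2.npz')['im']
a=cv2.resize(im[84:124,206:246],(400,400),interpolation=cv2.INTER_CUBIC)
b=cv2.resize(im[216:266,238:288],(400,400),interpolation=cv2.INTER_CUBIC)
save('c2.png',np.hstack([a,b]))
E
```

```text
(no output)
```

View pics/c2.png

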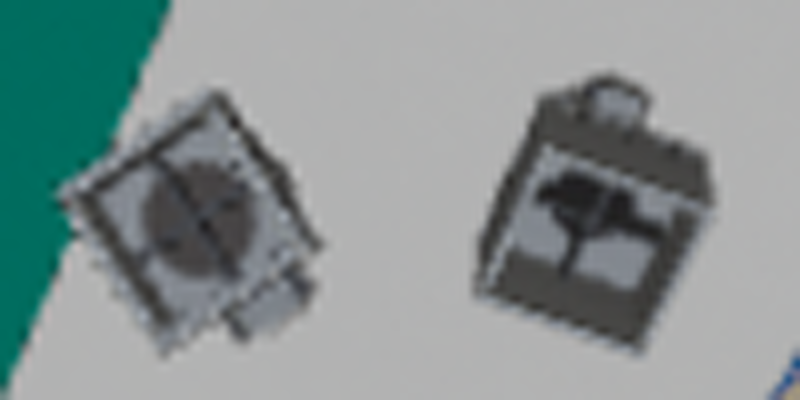

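```bash
cat >> h.py <<'E'
def quad(c,Q,z=.046):
    P=np.array([onplane(c,u,v,z)[:2] for u,v in Q]); n=[np.linalg.norm(P[i]-P[i-1]) for i in range(4)]
    a=[np.degrees(np.arctan2(*(P[i]-P[i-1])[::-1]))%90 for i in range(4)]
    print('ctr',P.mean(0).round(4),'sides',np.round(n,4),'ang%90',np.round(a,1)); return P
def tool(w):
    s=env.observe(); R=np.array(s['tool_rot']); d=R.T@(np.array(w)-s['position'])
    print('pos',np.round(s['position'],4),'yaw',round(float(np.degrees(np.arctan2(R[1,0],R[0,0]))),2),'tilt',R[:2,2].round(4),'move(units)',(d/.04).round(2)); return d
E
python3 - <<'E'
from h import *
f=np.load('w2.npz'); c=info('wrist'); c['extrinsics']=f['E']
P=quad(c,[(212.5,103.5),(227.5,93.5),(238,108.5),(222.5,119)]); print('22 jaw dir',np.degrees(np.arctan2(*(P[1]-P[0])[::-1])))
Q=quad(c,[(256.5,234.1),(277.4,241),(268,259.75),(247.75,252.25)]); print('32 jaw dir',np.degrees(np.arctan2(*(Q[1]-Q[0])[::-1])))
tool([*P.mean(0),.2])
E
```

```text
ctr [0.5986 0.2613] sides [0.0208 0.0209 0.0205 0.022 ] ang%90 [57.9 57.8 61.  58.8]
22 jaw dir -32.19922450196019
ctr [0.4527 0.1407] sides [0.0302 0.0301 0.0317 0.0304] ang%90 [2.6 5.6 3.2 2.8]
32 jaw dir -84.3513171744744
pos [0.5501 0.1978 0.25  ] yaw -64.16 tilt [-0.0007 -0.0006] move(units) [-0.9  -1.79  1.25]
```

step_arm:
  steps:
    - {"xyz": [0, 0, 0.3], "turn": [0, 0, -0.905], "gripper": 0.1}
    - {"xyz": [0, 0, 0.3], "turn": [0, 0, -0.905], "gripper": 0.1}
    - {"xyz": [0, 0, 0.3], "turn": [0, 0, -0.905], "gripper": 0.1}
    - {"xyz": [0, 0, 0.3], "turn": [0, 0, -0.905], "gripper": 0.1}
    - {"xyz": [0, 0, 0.3], "turn": [0, 0, -0.905], "gripper": 0.1}
    - {"xyz": [0, 0, 0.3], "turn": [0, 0, -0.905], "gripper": 0.1}
    - {"xyz": [0, 0, 0.3], "turn": [0, 0, -0.905], "gripper": 0.1}
    - {"xyz": [0, 0, 0.3], "turn": [0, 0, -0.905], "gripper": 0.1}
    - {"xyz": [0.08, -0.66, 0], "turn": [0, 0, 0], "gripper": 0.1}
    - {"xyz": [0.07, -0.66, 0], "turn": [0, 0, 0], "gripper": 0.1}
    - {"xyz": [0.07, -0.66, 0], "turn": [0, 0, 0], "gripper": 0.1}
    - {"xyz": [0, 0, 0], "turn": [0, 0, 0], "gripper": 0.1}
    - {"xyz": [0, 0, 0], "turn": [0, 0, 0], "gripper": 0.1}

```text
time_s: 3.42
position: [0.5989, 0.2605, 0.1539]
tool_rot: [[0.857, -0.516, -0.001], [-0.516, -0.857, -0.001], [-0.0, 0.001, -1.0]]
ft_force: [-0.1, -0.6, -0.9]
grip_width: 0.0469
```

```bash
python3 - <<'E'
from h import *
c,im,d=shot('wrist'); np.savez('w3.npz',im=im,d=d,E=c['extrinsics'])
tool([.5986,.2613,.037]); print(env.observe()['grip_width'])
u,v=map(int,proj(c,(.5986,.2613,.046))); print(u,v)
k=cv2.resize(im[max(v-60,0):v+60,u-80:u+80],(640,480),interpolation=cv2.INTER_CUBIC); save('c3.png',k)
E
```

```text
pos [0.5985 0.2601 0.1541] yaw -31.07 tilt [-0.0008 -0.0006] move(units) [-0.01 -0.03  2.93]
0.04681778499167086
255 189
```

View pics/c3.png

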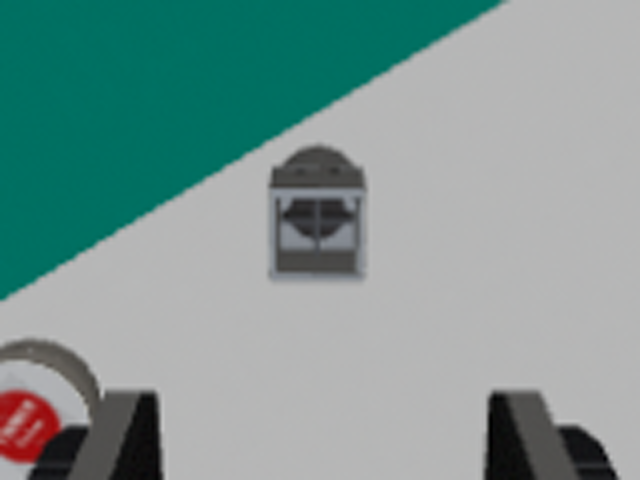

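step_arm:
  steps:
    - {"xyz": [0, -0.04, 0.8], "turn": [0, 0, 0], "gripper": 0.1}
    - {"xyz": [0, -0.04, 0.8], "turn": [0, 0, 0], "gripper": 0.1}
    - {"xyz": [0, 0, 0.8], "turn": [0, 0, 0], "gripper": 0.1}
    - {"xyz": [0, 0, 0.53], "turn": [0, 0, 0], "gripper": 0.1}
    - {"xyz": [0, 0, 0], "turn": [0, 0, 0], "gripper": 0.1}
    - {"xyz": [0, 0, 0], "turn": [0, 0, 0], "gripper": -1}
    - {"xyz": [0, 0, 0], "turn": [0, 0, 0], "gripper": -1}
    - {"xyz": [0, 0, 0], "turn": [0, 0, 0], "gripper": -1}
    - {"xyz": [0, 0, 0], "turn": [0, 0, 0], "gripper": -1}
    - {"xyz": [0, 0, 0], "turn": [0, 0, 0], "gripper": -1}
    - {"xyz": [0, 0, 0], "turn": [0, 0, 0], "gripper": -1}
    - {"xyz": [0, 0, 0], "turn": [0, 0, 0], "gripper": -1}
    - {"xyz": [0, 0, -0.5], "turn": [0, 0, 0], "gripper": -1}
    - {"xyz": [0, 0, -0.8], "turn": [0, 0, 0], "gripper": -1}
    - {"xyz": [0, 0, -0.8], "turn": [0, 0, 0], "gripper": -1}
    - {"xyz": [0, 0, 0], "turn": [0, 0, 0], "gripper": -1}
  squeeze: 30

```text
time_s: 4.8
position: [0.6025, 0.2652, 0.1286]
tool_rot: [[0.857, -0.515, 0.012], [-0.515, -0.857, 0.003], [0.008, -0.008, -1.0]]
ft_force: [0.4, 0.3, -0.2]
grip_width: 0.0216
```

step_arm:
  steps:
    - {"xyz": [0, 0, 0], "turn": [0, 0, 0.92], "gripper": -1}
    - {"xyz": [0, 0, 0], "turn": [0, 0, 0.92], "gripper": -1}
    - {"xyz": [0, 0, 0], "turn": [0, 0, 0.92], "gripper": -1}
    - {"xyz": [0, 0, 0], "turn": [0, 0, 0.92], "gripper": -1}
    - {"xyz": [0, 0, 0], "turn": [0, 0, 0.92], "gripper": -1}
    - {"xyz": [0, 0, 0], "turn": [0, 0, 0.92], "gripper": -1}
    - {"xyz": [0, 0, 0], "turn": [0, 0, 0.92], "gripper": -1}
    - {"xyz": [0, 0, 0], "turn": [0, 0, 0.92], "gripper": -1}
    - {"xyz": [0.71, 0.374, 0], "turn": [0, 0, 0], "gripper": -1}
    - {"xyz": [0.71, 0.374, 0], "turn": [0, 0, 0], "gripper": -1}
    - {"xyz": [0.71, 0.374, 0], "turn": [0, 0, 0], "gripper": -1}
    - {"xyz": [0.71, 0.374, 0], "turn": [0, 0, 0], "gripper": -1}
    - {"xyz": [0.71, 0.374, 0], "turn": [0, 0, 0], "gripper": -1}
    - {"xyz": [0.71, 0.374, 0], "turn": [0, 0, 0], "gripper": -1}
    - {"xyz": [0.71, 0.374, 0], "turn": [0, 0, 0], "gripper": -1}
    - {"xyz": [0.71, 0.374, 0], "turn": [0, 0, 0], "gripper": -1}
    - {"xyz": [0.71, 0.374, 0], "turn": [0, 0, 0], "gripper": -1}
    - {"xyz": [0.71, 0.374, 0], "turn": [0, 0, 0], "gripper": -1}
    - {"xyz": [0, 0, 0], "turn": [0, 0, 0], "gripper": -1}
    - {"xyz": [0, 0, 0], "turn": [0, 0, 0], "gripper": -1}

```text
time_s: 6.47
position: [0.586, -0.0576, 0.1213]
tool_rot: [[0.425, -0.905, 0.001], [-0.905, -0.425, 0.0], [0.0, -0.0, -1.0]]
ft_force: [-0.8, -0.3, -0.8]
grip_width: 0.0215
```

```bash
python3 - <<'E'
from h import *
c,im,d=shot('wrist'); np.savez('w4.npz',im=im,d=d,E=c['extrinsics']); s=env.observe(); print(s['grip_width'],s['ft_force'],s['tool_rot'].round(4).tolist())
tool([.5858,-.058,.047]); save('w4.png',im)
E
```

```text
0.021535841193585974 [-1.0362493   0.69466548 -0.33553509] [[0.4261, -0.9047, 0.0003], [-0.9047, -0.4261, 0.0002], [-0.0001, -0.0003, -1.0]]
pos [ 0.586  -0.0564  0.1213] yaw -64.78 tilt [0.0003 0.0002] move(units) [0.03 0.02 1.86]
```

View pics/w4.png

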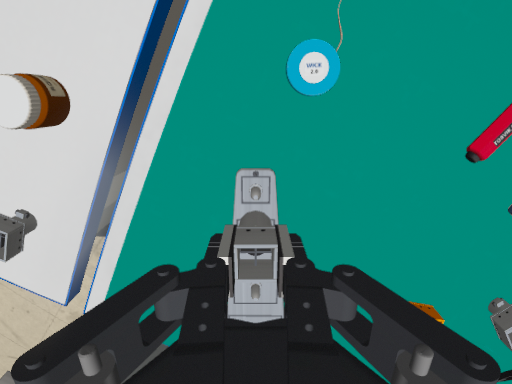

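```bash
python3 - <<'E'
from h import *
f=np.load('w4.npz'); im=f['im'].copy(); c=info('wrist'); c['extrinsics']=f['E']
s=env.observe(); R=np.array(s['tool_rot']); p=np.array(s['position'])
d=np.array([-.905,-.4255]); n=np.array([d[1],-d[0]])
k=4; im=cv2.resize(im[160:300,206:306],None,fx=k,fy=k,interpolation=cv2.INTER_CUBIC)
def draw(Ps,col):
    q=np.array([[ (proj(c,P)[0]-206)*k,(proj(c,P)[1]-160)*k] for P in Ps]).astype(int); cv2.polylines(im,[q],True,col,1)
sq=[(1,1),(1,-1),(-1,-1),(-1,1)]
draw([p+R@np.array([a*.011,b*.011,-.009]) for a,b in sq],(255,0,0))
for i,(t,w) in enumerate([(0,.025),(.047,.035)]):
    o=np.array([.5858,-.058])+d*t
    draw([[*(o+d*a*w/2+n*b*w/2),.01] for a,b in sq],(255,0,255))
    draw([[*o,.032],[*o,.010]],(255,255,0))
save('c4.png',im)
E
```

```text
(no output)
```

View pics/c4.png

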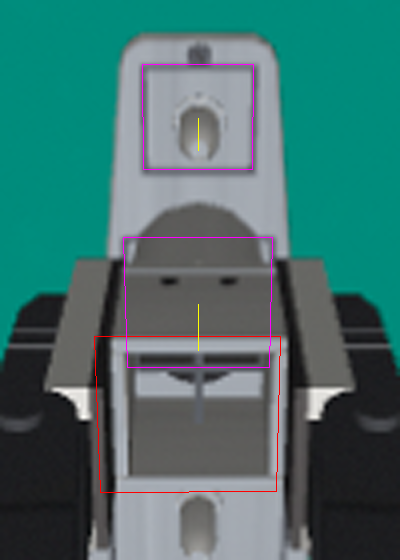

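step_arm:
  steps:
    - {"xyz": [0.02, 0.03, 0.3], "turn": [0, 0, 0], "gripper": -1}
    - {"xyz": [0, 0, 0.4], "turn": [0, 0, 0], "gripper": -1}
    - {"xyz": [0, 0, 0.4], "turn": [0, 0, 0], "gripper": -1}
    - {"xyz": [0, 0, 0.4], "turn": [0, 0, 0], "gripper": -1}
    - {"xyz": [0, 0, 0.2], "turn": [0, 0, 0], "gripper": -1}
    - {"xyz": [0, 0, 0.1], "turn": [0, 0, 0], "gripper": -1}
    - {"xyz": [0, 0, 0.03], "turn": [0, 0, 0], "gripper": -1}
    - {"xyz": [0, 0, 0], "turn": [0, 0, 0], "gripper": -1}
    - {"xyz": [0, 0, 0], "turn": [0, 0, 0], "gripper": -1}

```text
time_s: 7.27
position: [0.5856, -0.0565, 0.0492]
tool_rot: [[0.428, -0.904, 0.001], [-0.904, -0.428, 0.0], [0.0, -0.001, -1.0]]
ft_force: [-2.6, 0.8, 4.7]
grip_width: 0.0213
```

step_arm:
  steps:
    - {"xyz": [0, 0, 0], "turn": [0, 0, 0], "gripper": -0.2}
    - {"xyz": [0, 0, 0], "turn": [0, 0, 0], "gripper": 0.0}
    - {"xyz": [0, 0, 0], "turn": [0, 0, 0], "gripper": 0.1}
    - {"xyz": [0, 0, 0], "turn": [0, 0, 0], "gripper": 0.1}
    - {"xyz": [0, 0, 0], "turn": [0, 0, 0], "gripper": 0.1}
    - {"xyz": [0, 0, -0.5], "turn": [0, 0, 0], "gripper": 0.1}
    - {"xyz": [0, 0, -1], "turn": [0, 0, 0], "gripper": 0.1}
    - {"xyz": [0, 0, -1], "turn": [0, 0, 0], "gripper": 0.1}
    - {"xyz": [0, 0, 0], "turn": [0, 0, 0], "gripper": 0.1}
    - {"xyz": [0, 0, 0], "turn": [0, 0, 0], "gripper": 0.1}

```text
time_s: 8.1
position: [0.5862, -0.0577, 0.1501]
tool_rot: [[0.427, -0.904, 0.005], [-0.904, -0.427, -0.001], [0.003, -0.004, -1.0]]
ft_force: [-0.2, 0.8, -1.2]
grip_width: 0.0469
```

```bash
cat >> h.py <<'E'
P1=np.array([.5858,-.058]); D=np.array([-.905,-.4255]); N=np.array([D[1],-D[0]]); T=[0,.047,.104,.172]; SQ=[(1,1),(1,-1),(-1,-1),(-1,1)]
def draw(im,c,Ps,col):
    cv2.polylines(im,[np.array([proj(c,P) for P in Ps]).round().astype(int)],True,col,1)
E
python3 - <<'E'
from h import *
c,im,d=shot('wrist'); np.savez('w5.npz',im=im,d=d,E=c['extrinsics']); print(env.observe()['grip_width'])
tool([.4527,.1407,.037])
# depth of hood rim
u,v=map(int,proj(c,(*P1,.056))); 
zs=np.array([[pt(c,x,y,d[y,x])[2] for x in range(u-22,u+23)] for y in range(v-22,v+23)]); print(u,v,np.percentile(zs,[50,90,97,99]).round(4))
save('c5.png',cv2.resize(im[v-60:v+60,u-80:u+80],(640,480),interpolation=cv2.INTER_CUBIC))
E
```

```text
0.04697822025472125
pos [ 0.5853 -0.0575  0.1482] yaw -64.72 tilt [ 0.0009 -0.0003] move(units) [-5.9   0.88  2.78]
255 196 [0.0097 0.0537 0.0554 0.0559]
```

View pics/c5.png

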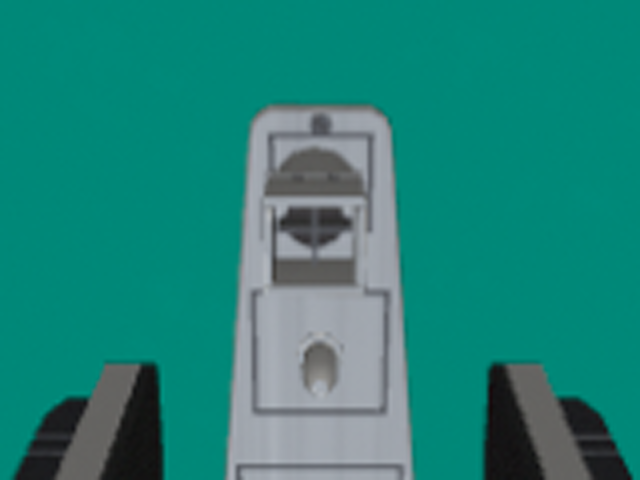

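step_arm:
  steps:
    - {"xyz": [0, 0, 0], "turn": [0, 0, 0.952], "gripper": 0.3}
    - {"xyz": [0, 0, 0], "turn": [0, 0, 0.952], "gripper": 0.3}
    - {"xyz": [0, 0, 0], "turn": [0, 0, 0.952], "gripper": 0.3}
    - {"xyz": [0, 0, 0], "turn": [0, 0, 0.952], "gripper": 0.3}
    - {"xyz": [0, 0, 0], "turn": [0, 0, 0.952], "gripper": 0.3}
    - {"xyz": [-0.643, 0.375, 0], "turn": [0, 0, 0], "gripper": 0.3}
    - {"xyz": [-0.643, 0.375, 0], "turn": [0, 0, 0], "gripper": 0.3}
    - {"xyz": [-0.643, 0.375, 0], "turn": [0, 0, 0], "gripper": 0.3}
    - {"xyz": [-0.643, 0.375, 0], "turn": [0, 0, 0], "gripper": 0.3}
    - {"xyz": [-0.643, 0.375, 0], "turn": [0, 0, 0], "gripper": 0.3}
    - {"xyz": [-0.643, 0.375, 0], "turn": [0, 0, 0], "gripper": 0.3}
    - {"xyz": [-0.643, 0.375, 0], "turn": [0, 0, 0], "gripper": 0.3}
    - {"xyz": [-0.643, 0.375, 0], "turn": [0, 0, 0], "gripper": 0.3}
    - {"xyz": [0, 0, 0], "turn": [0, 0, 0], "gripper": 0.3}
    - {"xyz": [0, 0, 0], "turn": [0, 0, 0], "gripper": 0.3}

```text
time_s: 9.4
position: [0.452, 0.1415, 0.1469]
tool_rot: [[0.063, -0.998, -0.002], [-0.998, -0.063, -0.0], [0.0, 0.002, -1.0]]
ft_force: [0.4, -0.6, 0.2]
grip_width: 0.0553
```

```bash
cat >> h.py <<'E'
def rim(c,d,xy,zlo,zhi,r=.045):
    E=np.array(c['extrinsics']); A=[]
    for v in range(0,384):
        for u in range(0,512):
            if d[v,u]<=0: continue
            p=E[:3,3]+E[:3,:3]@np.array([(u-c['cx'])/c['fx']*d[v,u],(v-c['cy'])/c['fy']*d[v,u],d[v,u]])
            if np.hypot(*(p[:2]-xy))<r+.02:
                p=pt(c,u,v,d[v,u])
                if zlo<p[2]<zhi and np.hypot(*(p[:2]-xy))<r: A.append(p)
    A=np.array(A); R=cv2.minAreaRect((A[:,:2]*1e3).astype(np.float32)); print('rim n',len(A),'ctr',np.round(R[0],1),'size',np.round(R[1],1),'ang',round(R[2],1),'zmed',np.median(A[:,2]).round(4))
E
python3 - <<'E'
from h import *
c,im,d=shot('wrist'); np.savez('w6.npz',im=im,d=d,E=c['extrinsics']); print(env.observe()['grip_width'])
rim(c,d,[.4527,.1407],.040,.052,.03)
tool([.4527,.1407,.037])
E
```

```text
0.055283515606354555
rim n 407 ctr [451.7 140.6] size [31.8 31.9] ang 3.4 zmed 0.0446
pos [0.4529 0.1407 0.1471] yaw -86.49 tilt [-0.0016 -0.0003] move(units) [-0.    0.    2.75]
```

step_arm:
  steps:
    - {"xyz": [0, 0, 0.8], "turn": [0, 0, 0], "gripper": 0.3}
    - {"xyz": [0, 0, 0.8], "turn": [0, 0, 0], "gripper": 0.3}
    - {"xyz": [0, 0, 0.8], "turn": [0, 0, 0], "gripper": 0.3}
    - {"xyz": [0, 0, 0.35], "turn": [0, 0, 0], "gripper": 0.3}
    - {"xyz": [0, 0, 0], "turn": [0, 0, 0], "gripper": 0.3}
    - {"xyz": [0, 0, 0], "turn": [0, 0, 0], "gripper": -1}
    - {"xyz": [0, 0, 0], "turn": [0, 0, 0], "gripper": -1}
    - {"xyz": [0, 0, 0], "turn": [0, 0, 0], "gripper": -1}
    - {"xyz": [0, 0, 0], "turn": [0, 0, 0], "gripper": -1}
    - {"xyz": [0, 0, 0], "turn": [0, 0, 0], "gripper": -1}
    - {"xyz": [0, 0, 0], "turn": [0, 0, 0], "gripper": -1}
    - {"xyz": [0, 0, 0], "turn": [0, 0, 0], "gripper": -1}

```text
time_s: 10.45
position: [0.4537, 0.1406, 0.0386]
tool_rot: [[0.061, -0.998, 0.002], [-0.998, -0.061, -0.0], [0.0, -0.002, -1.0]]
ft_force: [0.1, -1.3, 6.6]
grip_width: 0.0316
```

step_arm:
  steps:
    - {"xyz": [0, 0, -0.5], "turn": [0, 0, 0], "gripper": -1}
    - {"xyz": [0, 0, -0.8], "turn": [0, 0, 0], "gripper": -1}
    - {"xyz": [0, 0, -0.8], "turn": [0, 0, 0], "gripper": -1}
    - {"xyz": [0, 0, -0.15], "turn": [0, 0, -0.945], "gripper": -1}
    - {"xyz": [0, 0, 0], "turn": [0, 0, -0.945], "gripper": -1}
    - {"xyz": [0, 0, 0], "turn": [0, 0, -0.945], "gripper": -1}
    - {"xyz": [0, 0, 0], "turn": [0, 0, -0.945], "gripper": -1}
    - {"xyz": [0, 0, 0], "turn": [0, 0, -0.945], "gripper": -1}
    - {"xyz": [0, 0, 0], "turn": [0, 0, 0], "gripper": -1}
    - {"xyz": [0, 0, 0], "turn": [0, 0, 0], "gripper": -1}

```text
time_s: 11.28
position: [0.453, 0.1407, 0.128]
tool_rot: [[0.422, -0.906, -0.0], [-0.906, -0.422, 0.0], [-0.0, 0.0, -1.0]]
ft_force: [-1.4, 0.1, 0.5]
grip_width: 0.0314
```

```bash
python3 - <<'E'
from h import *
print(env.observe()['grip_width'],env.observe()['time_s'])
t=P1+D*(.047+.0005); print(t); tool([*t,.047])
E
```

```text
0.03141877079679352 11.2833
[ 0.5428125  -0.07821125]
pos [0.453  0.1407 0.128 ] yaw -65.01 tilt [-0.0001  0.0001] move(units) [5.91 0.28 2.02]
```

step_arm:
  steps:
    - {"xyz": [0.739, 0.035, 0], "turn": [0, 0, 0], "gripper": -1}
    - {"xyz": [0.739, 0.035, 0], "turn": [0, 0, 0], "gripper": -1}
    - {"xyz": [0.739, 0.035, 0], "turn": [0, 0, 0], "gripper": -1}
    - {"xyz": [0.739, 0.035, 0], "turn": [0, 0, 0], "gripper": -1}
    - {"xyz": [0.739, 0.035, 0], "turn": [0, 0, 0], "gripper": -1}
    - {"xyz": [0.739, 0.035, 0], "turn": [0, 0, 0], "gripper": -1}
    - {"xyz": [0.739, 0.035, 0], "turn": [0, 0, 0], "gripper": -1}
    - {"xyz": [0.739, 0.035, 0], "turn": [0, 0, 0], "gripper": -1}
    - {"xyz": [0, 0, 0], "turn": [0, 0, 0], "gripper": -1}
    - {"xyz": [0, 0, 0], "turn": [0, 0, 0], "gripper": -1}

```text
time_s: 12.12
position: [0.5435, -0.0792, 0.1276]
tool_rot: [[0.421, -0.907, -0.0], [-0.907, -0.421, 0.0], [-0.0, 0.0, -1.0]]
ft_force: [0.3, -0.3, -0.9]
grip_width: 0.0315
```

```bash
python3 - <<'E'
from h import *
c,im,d=shot('wrist'); t=P1+D*.0475
tool([*t,.047]); p=env.observe()['position']; rim(c,d,p[:2],p[2]+.002,p[2]+.014,.028)
E
```

```text
pos [ 0.543  -0.0781  0.1276] yaw -65.01 tilt [-0.0009  0.0006] move(units) [0.   0.01 2.02]
rim n 2029 ctr [540.2 -79.3] size [33.2 54.7] ang 24.6 zmed 0.1337
```

step_arm:
  steps:
    - {"xyz": [0, -0.04, 0.4], "turn": [0, 0, 0], "gripper": -1}
    - {"xyz": [0, 0, 0.4], "turn": [0, 0, 0], "gripper": -1}
    - {"xyz": [0, 0, 0.4], "turn": [0, 0, 0], "gripper": -1}
    - {"xyz": [0, 0, 0.4], "turn": [0, 0, 0], "gripper": -1}
    - {"xyz": [0, 0, 0.2], "turn": [0, 0, 0], "gripper": -1}
    - {"xyz": [0, 0, 0.15], "turn": [0, 0, 0], "gripper": -1}
    - {"xyz": [0, 0, 0.05], "turn": [0, 0, 0], "gripper": -1}
    - {"xyz": [0, 0, 0], "turn": [0, 0, 0], "gripper": -1}
    - {"xyz": [0, 0, 0], "turn": [0, 0, 0], "gripper": -1}

```text
time_s: 12.92
position: [0.545, -0.077, 0.0487]
tool_rot: [[0.425, -0.905, 0.001], [-0.905, -0.425, -0.0], [0.001, -0.001, -1.0]]
ft_force: [-0.7, 2.0, 3.8]
grip_width: 0.0316
```

step_arm:
  steps:
    - {"xyz": [0, 0, 0], "turn": [0, 0, 0], "gripper": 0.0}
    - {"xyz": [0, 0, 0], "turn": [0, 0, 0], "gripper": 0.3}
    - {"xyz": [0, 0, 0], "turn": [0, 0, 0], "gripper": 0.3}
    - {"xyz": [0, 0, 0], "turn": [0, 0, 0], "gripper": 0.3}
    - {"xyz": [0, 0, 0], "turn": [0, 0, 0], "gripper": 0.3}
    - {"xyz": [0, 0, -0.5], "turn": [0, 0, 0], "gripper": 0.3}
    - {"xyz": [0, 0, -1], "turn": [0, 0, 0], "gripper": 0.3}
    - {"xyz": [0, 0, -1], "turn": [0, 0, 0], "gripper": 0.3}
    - {"xyz": [0, 0, 0], "turn": [0, 0, 0], "gripper": 0.3}
    - {"xyz": [0, 0, 0], "turn": [0, 0, 0], "gripper": 0.3}

```text
time_s: 13.75
position: [0.5456, -0.0778, 0.1498]
tool_rot: [[0.424, -0.905, 0.004], [-0.905, -0.424, -0.002], [0.003, -0.003, -1.0]]
ft_force: [0.1, -0.8, -1.0]
grip_width: 0.0555
```

```bash
python3 - <<'E'
from h import *
c,im,d=shot('wrist'); np.savez('w7.npz',im=im,d=d,E=c['extrinsics']); print(env.observe()['grip_width'])
rim(c,d,P1,.050,.062,.022); t=P1+D*.047; rim(c,d,t,.050,.062,.028); print(t)
tool([.5717,-.3758,.037])
E
```

```text
0.055594910724842524
rim n 282 ctr [583.8 -57.1] size [21.3 21.5] ang 25.6 zmed 0.0547
rim n 406 ctr [542.8 -78.1] size [32.  31.9] ang 25.1 zmed 0.0546
[ 0.543265  -0.0779985]
pos [ 0.5447 -0.0775  0.148 ] yaw -64.89 tilt [ 0.0007 -0.0003] move(units) [7.04 2.56 2.78]
```

step_arm:
  steps:
    - {"xyz": [0.782, 0.284, 0], "turn": [0, 0, 0], "gripper": 0.6}
    - {"xyz": [0.782, 0.284, 0], "turn": [0, 0, 0], "gripper": 0.6}
    - {"xyz": [0.782, 0.284, 0], "turn": [0, 0, 0], "gripper": 0.6}
    - {"xyz": [0.782, 0.284, 0], "turn": [0, 0, 0], "gripper": 0.6}
    - {"xyz": [0.782, 0.284, 0], "turn": [0, 0, 0], "gripper": 0.6}
    - {"xyz": [0.782, 0.284, 0], "turn": [0, 0, 0], "gripper": 0.6}
    - {"xyz": [0.782, 0.284, 0], "turn": [0, 0, 0], "gripper": 0.6}
    - {"xyz": [0.782, 0.284, 0], "turn": [0, 0, 0], "gripper": 0.6}
    - {"xyz": [0.782, 0.284, 0], "turn": [0, 0, 0], "gripper": 0.6}
    - {"xyz": [0, 0, 0], "turn": [0, 0, -0.952], "gripper": 0.6}
    - {"xyz": [0, 0, 0], "turn": [0, 0, -0.952], "gripper": 0.6}
    - {"xyz": [0, 0, 0], "turn": [0, 0, -0.952], "gripper": 0.6}
    - {"xyz": [0, 0, 0], "turn": [0, 0, -0.952], "gripper": 0.6}
    - {"xyz": [0, 0, 0], "turn": [0, 0, -0.952], "gripper": 0.6}
    - {"xyz": [0, 0, 0], "turn": [0, 0, -0.952], "gripper": 0.6}
    - {"xyz": [0, 0, 0], "turn": [0, 0, -0.952], "gripper": 0.6}
    - {"xyz": [0, 0, 0], "turn": [0, 0, -0.952], "gripper": 0.6}
    - {"xyz": [0, 0, 0], "turn": [0, 0, 0], "gripper": 0.6}
    - {"xyz": [0, 0, 0], "turn": [0, 0, 0], "gripper": 0.6}

```text
time_s: 15.38
position: [0.5714, -0.3756, 0.1462]
tool_rot: [[0.865, -0.502, -0.002], [-0.502, -0.865, 0.002], [-0.003, -0.001, -1.0]]
ft_force: [0.3, 0.8, 0.2]
grip_width: 0.0683
```

```bash
python3 - <<'E'
from h import *
c,im,d=shot('wrist'); np.savez('w8.npz',im=im,d=d,E=c['extrinsics']); s=env.observe(); print(s['grip_width'],np.round(s['q']))
rim(c,d,[.5717,-.3758],.040,.052,.036); tool([.5717,-.3758,.037]); save('w8.png',im)
E
```

```text
0.06844696182580717 [-43.  40.  59.  -0.  81. -13.]
rim n 566 ctr [ 574.5 -378. ] size [42.3 42. ] ang 60.2 zmed 0.0446
pos [ 0.5715 -0.3757  0.1465] yaw -30.12 tilt [-0.0016  0.0015] move(units) [0.01 0.   2.74]
```

View pics/w8.png

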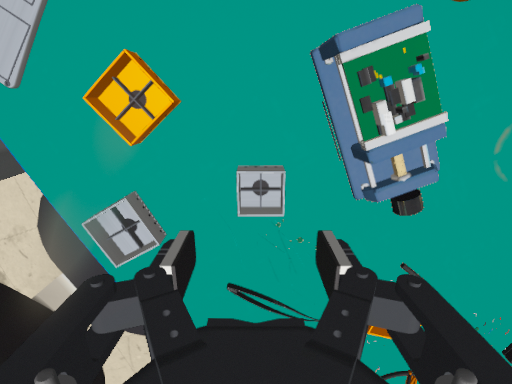

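step_arm:
  steps:
    - {"xyz": [0.09, 0.01, 0.8], "turn": [0, 0, 0], "gripper": 0.6}
    - {"xyz": [0, 0, 0.8], "turn": [0, 0, 0], "gripper": 0.6}
    - {"xyz": [0, 0, 0.8], "turn": [0, 0, 0], "gripper": 0.6}
    - {"xyz": [0, 0, 0.4], "turn": [0, 0, 0], "gripper": 0.6}
    - {"xyz": [0, 0, 0], "turn": [0, 0, 0], "gripper": 0.6}
    - {"xyz": [0, 0, 0], "turn": [0, 0, 0], "gripper": -1}
    - {"xyz": [0, 0, 0], "turn": [0, 0, 0], "gripper": -1}
    - {"xyz": [0, 0, 0], "turn": [0, 0, 0], "gripper": -1}
    - {"xyz": [0, 0, 0], "turn": [0, 0, 0], "gripper": -1}
    - {"xyz": [0, 0, 0], "turn": [0, 0, 0], "gripper": -1}
    - {"xyz": [0, 0, 0], "turn": [0, 0, 0], "gripper": -1}
    - {"xyz": [0, 0, 0], "turn": [0, 0, 0], "gripper": -1}

```text
time_s: 16.43
position: [0.5753, -0.3785, 0.0377]
tool_rot: [[0.866, -0.5, 0.002], [-0.5, -0.866, -0.002], [0.003, 0.001, -1.0]]
ft_force: [-0.8, 0.3, 6.1]
grip_width: 0.0415
```

step_arm:
  steps:
    - {"xyz": [0, 0, -0.5], "turn": [0, 0, 0], "gripper": -1}
    - {"xyz": [0, 0, -0.8], "turn": [0, 0, 0], "gripper": -1}
    - {"xyz": [0, 0, -0.8], "turn": [0, 0, 0], "gripper": -1}
    - {"xyz": [0, 0, -0.3], "turn": [0, 0, 0.95], "gripper": -1}
    - {"xyz": [0, 0, 0], "turn": [0, 0, 0.95], "gripper": -1}
    - {"xyz": [0, 0, 0], "turn": [0, 0, 0.95], "gripper": -1}
    - {"xyz": [0, 0, 0], "turn": [0, 0, 0.95], "gripper": -1}
    - {"xyz": [0, 0, 0], "turn": [0, 0, 0.95], "gripper": -1}
    - {"xyz": [0, 0, 0], "turn": [0, 0, 0.95], "gripper": -1}
    - {"xyz": [0, 0, 0], "turn": [0, 0, 0.95], "gripper": -1}
    - {"xyz": [0, 0, 0], "turn": [0, 0, 0.95], "gripper": -1}
    - {"xyz": [0, 0, 0], "turn": [0, 0, 0], "gripper": -1}
    - {"xyz": [0, 0, 0], "turn": [0, 0, 0], "gripper": -1}

```text
time_s: 17.52
position: [0.5747, -0.3779, 0.1321]
tool_rot: [[0.428, -0.904, -0.0], [-0.904, -0.428, -0.0], [0.0, 0.0, -1.0]]
ft_force: [0.3, -0.2, -1.0]
grip_width: 0.0415
```

```bash
python3 - <<'E'
from h import *
print(env.observe()['grip_width'])
t=P1+D*.1042; print(t); tool([*t,.047])
E
```

```text
0.04147156114576564
[ 0.491499  -0.1023371]
pos [ 0.5747 -0.3779  0.1321] yaw -64.68 tilt [-0. -0.] move(units) [-7.12 -1.07  2.13]
```

step_arm:
  steps:
    - {"xyz": [-0.791, -0.119, 0], "turn": [0, 0, 0], "gripper": -1}
    - {"xyz": [-0.791, -0.119, 0], "turn": [0, 0, 0], "gripper": -1}
    - {"xyz": [-0.791, -0.119, 0], "turn": [0, 0, 0], "gripper": -1}
    - {"xyz": [-0.791, -0.119, 0], "turn": [0, 0, 0], "gripper": -1}
    - {"xyz": [-0.791, -0.119, 0], "turn": [0, 0, 0], "gripper": -1}
    - {"xyz": [-0.791, -0.119, 0], "turn": [0, 0, 0], "gripper": -1}
    - {"xyz": [-0.791, -0.119, 0], "turn": [0, 0, 0], "gripper": -1}
    - {"xyz": [-0.791, -0.119, 0], "turn": [0, 0, 0], "gripper": -1}
    - {"xyz": [-0.791, -0.119, 0], "turn": [0, 0, 0], "gripper": -1}
    - {"xyz": [0, 0, 0], "turn": [0, 0, 0], "gripper": -1}
    - {"xyz": [0, 0, 0], "turn": [0, 0, 0], "gripper": -1}

```text
time_s: 18.43
position: [0.4921, -0.1009, 0.1324]
tool_rot: [[0.429, -0.903, 0.0], [-0.903, -0.429, -0.0], [0.0, -0.0, -1.0]]
ft_force: [0.7, -0.5, 0.6]
grip_width: 0.0414
```

```bash
python3 - <<'E'
from h import *
tool([*(P1+D*.1042),.047])
E
```

```text
pos [ 0.4921 -0.1009  0.1324] yaw -64.57 tilt [ 0.0005 -0.0002] move(units) [0.03 0.03 2.14]
```

step_arm:
  steps:
    - {"xyz": [0.02, 0.02, 0.4], "turn": [0, 0, 0], "gripper": -1}
    - {"xyz": [0, 0, 0.4], "turn": [0, 0, 0], "gripper": -1}
    - {"xyz": [0, 0, 0.4], "turn": [0, 0, 0], "gripper": -1}
    - {"xyz": [0, 0, 0.4], "turn": [0, 0, 0], "gripper": -1}
    - {"xyz": [0, 0, 0.3], "turn": [0, 0, 0], "gripper": -1}
    - {"xyz": [0, 0, 0.15], "turn": [0, 0, 0], "gripper": -1}
    - {"xyz": [0, 0, 0.08], "turn": [0, 0, 0], "gripper": -1}
    - {"xyz": [0, 0, 0], "turn": [0, 0, 0], "gripper": -1}
    - {"xyz": [0, 0, 0], "turn": [0, 0, 0], "gripper": -1}

```text
time_s: 19.18
position: [0.4921, -0.1039, 0.0476]
tool_rot: [[0.426, -0.905, 0.001], [-0.905, -0.426, -0.001], [0.001, -0.0, -1.0]]
ft_force: [-3.2, 0.2, 5.7]
grip_width: 0.0413
```

step_arm:
  steps:
    - {"xyz": [0, 0, 0], "turn": [0, 0, 0], "gripper": 0.2}
    - {"xyz": [0, 0, 0], "turn": [0, 0, 0], "gripper": 0.6}
    - {"xyz": [0, 0, 0], "turn": [0, 0, 0], "gripper": 0.6}
    - {"xyz": [0, 0, 0], "turn": [0, 0, 0], "gripper": 0.6}
    - {"xyz": [0, 0, 0], "turn": [0, 0, 0], "gripper": 0.6}
    - {"xyz": [0, 0, -0.5], "turn": [0, 0, 0], "gripper": 0.6}
    - {"xyz": [0, 0, -1], "turn": [0, 0, 0], "gripper": 0.6}
    - {"xyz": [0, 0, -1], "turn": [0, 0, 0], "gripper": 0.6}
    - {"xyz": [0, 0, 0], "turn": [0, 0, 0], "gripper": 0.6}
    - {"xyz": [0, 0, 0], "turn": [0, 0, 0], "gripper": 0.6}

```text
time_s: 20.02
position: [0.4926, -0.1034, 0.1486]
tool_rot: [[0.426, -0.905, 0.004], [-0.905, -0.426, -0.002], [0.004, -0.003, -1.0]]
ft_force: [-0.1, 0.6, -0.1]
grip_width: 0.0682
```

```bash
python3 - <<'E'
from h import *
c,im,d=shot('wrist'); np.savez('w9.npz',im=im,d=d,E=c['extrinsics'])
for t,r in zip(T[:3],(.02,.026,.034)): print((P1+D*t).round(4)); rim(c,d,P1+D*t,.050,.062,r)
tool([.4387,-.3452,.037])
E
```

```text
[ 0.5858 -0.058 ]
rim n 328 ctr [583.5 -57.2] size [21.2 21.9] ang 25.4 zmed 0.0547
[ 0.5433 -0.078 ]
rim n 436 ctr [542.3 -78.3] size [30.6 32.1] ang 25.2 zmed 0.0549
[ 0.4917 -0.1023]
rim n 616 ctr [ 492.1 -104. ] size [42.3 42. ] ang 24.9 zmed 0.0545
pos [ 0.4918 -0.1031  0.147 ] yaw -64.8 tilt [ 0.0008 -0.0004] move(units) [4.91 3.78 2.75]
```

step_arm:
  steps:
    - {"xyz": [0.614, 0.473, 0], "turn": [0, 0, 0], "gripper": 1}
    - {"xyz": [0.614, 0.473, 0], "turn": [0, 0, 0], "gripper": 1}
    - {"xyz": [0.614, 0.473, 0], "turn": [0, 0, 0], "gripper": 1}
    - {"xyz": [0.614, 0.473, 0], "turn": [0, 0, 0], "gripper": 1}
    - {"xyz": [0.614, 0.473, 0], "turn": [0, 0, 0], "gripper": 1}
    - {"xyz": [0.614, 0.473, 0], "turn": [0, 0, 0], "gripper": 1}
    - {"xyz": [0.614, 0.473, 0], "turn": [0, 0, 0], "gripper": 1}
    - {"xyz": [0.614, 0.473, 0], "turn": [0, 0, 0], "gripper": 1}
    - {"xyz": [0, 0, 0], "turn": [0, 0, 0.91], "gripper": 1}
    - {"xyz": [0, 0, 0], "turn": [0, 0, 0.91], "gripper": 1}
    - {"xyz": [0, 0, 0], "turn": [0, 0, 0.91], "gripper": 1}
    - {"xyz": [0, 0, 0], "turn": [0, 0, 0.91], "gripper": 1}
    - {"xyz": [0, 0, 0], "turn": [0, 0, 0.91], "gripper": 1}
    - {"xyz": [0, 0, 0], "turn": [0, 0, 0.91], "gripper": 1}
    - {"xyz": [0, 0, 0], "turn": [0, 0, 0], "gripper": 1}
    - {"xyz": [0, 0, 0], "turn": [0, 0, 0], "gripper": 1}

```text
time_s: 21.4
position: [0.4382, -0.345, 0.1454]
tool_rot: [[0.005, -1.0, -0.002], [-1.0, -0.005, 0.002], [-0.002, 0.002, -1.0]]
ft_force: [-1.1, 0.1, 0.2]
grip_width: 0.0857
```

```bash
python3 - <<'E'
from h import *
c,im,d=shot('wrist'); np.savez('w10.npz',im=im,d=d,E=c['extrinsics']); s=env.observe(); print(s['grip_width'],np.round(s['q']))
rim(c,d,[.4387,-.3452],.038,.052,.045); tool([.4387,-.3452,.035]); save('w10.png',im)
E
```

```text
0.08555129873202301 [-50.  28.  82.  -0.  70.  39.]
rim n 857 ctr [ 440.8 -347.4] size [53.9 54.6] ang 88.8 zmed 0.0444
pos [ 0.4383 -0.3451  0.1457] yaw -89.7 tilt [-0.0013  0.0015] move(units) [ 0.01 -0.01  2.77]
```

View pics/w10.png

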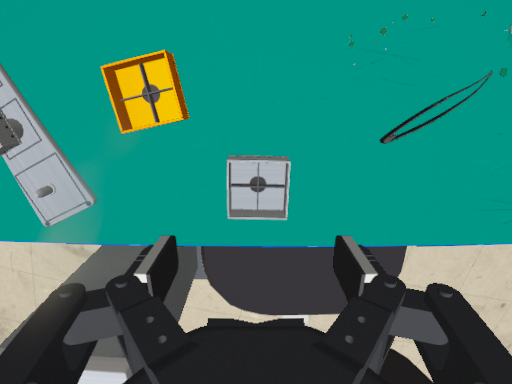

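step_arm:
  steps:
    - {"xyz": [0.06, -0.06, 0.8], "turn": [0, 0, 0.33], "gripper": 1}
    - {"xyz": [0, 0, 0.8], "turn": [0, 0, 0], "gripper": 1}
    - {"xyz": [0, 0, 0.8], "turn": [0, 0, 0], "gripper": 1}
    - {"xyz": [0, 0, 0.38], "turn": [0, 0, 0], "gripper": 1}
    - {"xyz": [0, 0, 0], "turn": [0, 0, 0], "gripper": 1}
    - {"xyz": [0, 0, 0], "turn": [0, 0, 0], "gripper": -1}
    - {"xyz": [0, 0, 0], "turn": [0, 0, 0], "gripper": -1}
    - {"xyz": [0, 0, 0], "turn": [0, 0, 0], "gripper": -1}
    - {"xyz": [0, 0, 0], "turn": [0, 0, 0], "gripper": -1}
    - {"xyz": [0, 0, 0], "turn": [0, 0, 0], "gripper": -1}
    - {"xyz": [0, 0, 0], "turn": [0, 0, 0], "gripper": -1}
    - {"xyz": [0, 0, 0], "turn": [0, 0, 0], "gripper": -1}

```text
time_s: 22.45
position: [0.4415, -0.3484, 0.037]
tool_rot: [[-0.023, -1.0, 0.002], [-1.0, 0.023, -0.002], [0.002, -0.002, -1.0]]
ft_force: [-0.3, 0.8, 6.3]
grip_width: 0.0537
```

step_arm:
  steps:
    - {"xyz": [0, 0, -0.5], "turn": [0, 0, 0], "gripper": -1}
    - {"xyz": [0, 0, -0.8], "turn": [0, 0, 0], "gripper": -1}
    - {"xyz": [0, 0, -0.8], "turn": [0, 0, 0], "gripper": -1}
    - {"xyz": [0, 0, -0.3], "turn": [0, 0, -0.96], "gripper": -1}
    - {"xyz": [0, 0, 0], "turn": [0, 0, -0.96], "gripper": -1}
    - {"xyz": [0, 0, 0], "turn": [0, 0, -0.96], "gripper": -1}
    - {"xyz": [0, 0, 0], "turn": [0, 0, -0.96], "gripper": -1}
    - {"xyz": [0, 0, 0], "turn": [0, 0, -0.96], "gripper": -1}
    - {"xyz": [0, 0, 0], "turn": [0, 0, -0.96], "gripper": -1}
    - {"xyz": [0, 0, 0], "turn": [0, 0, 0], "gripper": -1}
    - {"xyz": [0, 0, 0], "turn": [0, 0, 0], "gripper": -1}

```text
time_s: 23.37
position: [0.4409, -0.3477, 0.1318]
tool_rot: [[0.422, -0.907, 0.0], [-0.907, -0.422, -0.0], [0.0, -0.0, -1.0]]
ft_force: [-0.1, -0.1, -0.8]
grip_width: 0.0534
```

```bash
python3 - <<'E'
from h import *
print(env.observe()['grip_width'])
t=P1+D*.172; print(t); tool([*t,.047])
# post_4 from w10 outline and w9: tip pixel in w10 approx (45,191)
f=np.load('w10.npz'); c=info('wrist'); c['extrinsics']=f['E']
print([np.round(proj(c,[*t,z])) for z in (.01,.032)])
E
```

```text
0.053362493720981834
[ 0.43014  -0.131186]
pos [ 0.4409 -0.3477  0.1318] yaw -65.07 tilt [ 0.0002 -0.0003] move(units) [-5.02 -2.04  2.12]
[array([ 50., 188.]), array([ 34., 195.])]
```

step_arm:
  steps:
    - {"xyz": [-0.625, -0.254, 0], "turn": [0, 0, 0], "gripper": -1}
    - {"xyz": [-0.625, -0.254, 0], "turn": [0, 0, 0], "gripper": -1}
    - {"xyz": [-0.625, -0.254, 0], "turn": [0, 0, 0], "gripper": -1}
    - {"xyz": [-0.625, -0.254, 0], "turn": [0, 0, 0], "gripper": -1}
    - {"xyz": [-0.625, -0.254, 0], "turn": [0, 0, 0], "gripper": -1}
    - {"xyz": [-0.625, -0.254, 0], "turn": [0, 0, 0], "gripper": -1}
    - {"xyz": [-0.625, -0.254, 0], "turn": [0, 0, 0], "gripper": -1}
    - {"xyz": [-0.625, -0.254, 0], "turn": [0, 0, 0], "gripper": -1}
    - {"xyz": [0, 0, 0], "turn": [0, 0, 0], "gripper": -1}
    - {"xyz": [0, 0, 0], "turn": [0, 0, 0], "gripper": -1}

```text
time_s: 24.2
position: [0.4299, -0.1312, 0.1319]
tool_rot: [[0.424, -0.906, 0.0], [-0.906, -0.424, -0.0], [0.001, -0.0, -1.0]]
ft_force: [1.1, 0.3, -1.1]
grip_width: 0.0535
```

```bash
python3 - <<'E'
from h import *
tool([*(P1+D*.172),.047])
E
```

```text
pos [ 0.4299 -0.1312  0.1319] yaw -64.93 tilt [ 0.0005 -0.0004] move(units) [ 0.   -0.    2.12]
```

step_arm:
  steps:
    - {"xyz": [0, 0, 0.4], "turn": [0, 0, 0], "gripper": -1}
    - {"xyz": [0, 0, 0.4], "turn": [0, 0, 0], "gripper": -1}
    - {"xyz": [0, 0, 0.4], "turn": [0, 0, 0], "gripper": -1}
    - {"xyz": [0, 0, 0.4], "turn": [0, 0, 0], "gripper": -1}
    - {"xyz": [0, 0, 0.3], "turn": [0, 0, 0], "gripper": -1}
    - {"xyz": [0, 0, 0.15], "turn": [0, 0, 0], "gripper": -1}
    - {"xyz": [0, 0, 0.08], "turn": [0, 0, 0], "gripper": -1}
    - {"xyz": [0, 0, 0], "turn": [0, 0, 0], "gripper": -1}
    - {"xyz": [0, 0, 0], "turn": [0, 0, 0], "gripper": -1}

```text
time_s: 24.95
position: [0.4301, -0.1328, 0.0469]
tool_rot: [[0.422, -0.906, 0.001], [-0.906, -0.422, -0.001], [0.001, -0.0, -1.0]]
ft_force: [-1.7, 0.3, 3.6]
grip_width: 0.0537
```

step_arm:
  steps:
    - {"xyz": [0, 0, 0], "turn": [0, 0, 0], "gripper": 0.5}
    - {"xyz": [0, 0, 0], "turn": [0, 0, 0], "gripper": 1}
    - {"xyz": [0, 0, 0], "turn": [0, 0, 0], "gripper": 1}
    - {"xyz": [0, 0, 0], "turn": [0, 0, 0], "gripper": 1}
    - {"xyz": [0, 0, 0], "turn": [0, 0, 0], "gripper": 1}
    - {"xyz": [0, 0, -0.5], "turn": [0, 0, 0], "gripper": 1}
    - {"xyz": [0, 0, -1], "turn": [0, 0, 0], "gripper": 1}
    - {"xyz": [0, 0, -1], "turn": [0, 0, 0], "gripper": 1}
    - {"xyz": [0, 0, -1], "turn": [0, 0, 0], "gripper": 1}
    - {"xyz": [0, 0, -1], "turn": [0, 0, 0], "gripper": 1}
    - {"xyz": [0, 0, 0], "turn": [0, 0, 0], "gripper": 1}
    - {"xyz": [0, 0, 0], "turn": [0, 0, 0], "gripper": 1}
    - {"xyz": [0, 0, 0], "turn": [0, 0, 0], "gripper": 1}

```text
time_s: 26.03
position: [0.4295, -0.1319, 0.2257]
tool_rot: [[0.423, -0.906, -0.001], [-0.906, -0.423, 0.001], [-0.001, 0.001, -1.0]]
ft_force: [-1.2, 0.4, -0.8]
grip_width: 0.0852
```

```bash
python3 - <<'E'
from h import *
c,im,d=shot('wrist'); np.savez('w11.npz',im=im,d=d,E=c['extrinsics']); save('w11.png',im)
for t,r in zip(T,(.02,.026,.034,.043)): print((P1+D*t).round(4)); rim(c,d,P1+D*t,.048,.062,r)
E
```

```text
[ 0.5858 -0.058 ]
rim n 119 ctr [578.5 -59.7] size [11.  21.7] ang 25.8 zmed 0.0544
[ 0.5433 -0.078 ]
rim n 308 ctr [541.8 -78.9] size [31.8 32.1] ang 25.0 zmed 0.0547
[ 0.4917 -0.1023]
rim n 334 ctr [ 491.6 -104.5] size [41.9 42. ] ang 24.9 zmed 0.055
[ 0.4301 -0.1312]
rim n 474 ctr [ 429.4 -133.6] size [54.4 54. ] ang 24.5 zmed 0.0544
```

View pics/w11.png

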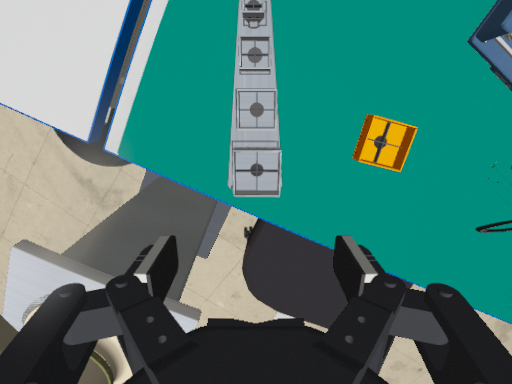

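```bash
python3 - <<'E'
from h import *
c,im,d=shot('top'); a=np.load('top0.npz')['im']
for n,u,v in(('jar',182,181),('tin',151,205),('orange',301,202)):
    s=np.s_[v-14:v+15,u-14:u+15]; print(n,np.abs(im[s].astype(int)-a[s]).mean().round(2))
E
python3 -c "
from rig import order; print(order.close_job())"
```

```text
jar 4.94
tin 4.31
orange 5.09
the job is handed in; nothing more can be done
None
```

All four nozzles are back on the rack, collar down and hood up, running 22, 32, 42, 54 from the narrow end to the wide end. The job was handed in at about 26 s of the 96 s allowed.

- **Seating:** after the last placing, the hood rims read 54 to 55 mm above the bench. They read 44 to 45 mm when standing on the bench, so each is up by the plate's 10 mm. Each rim centre for the 32, 42 and 54 is within about 3 mm of its post.
- **The 22 mm nozzle:** in the final picture its rim was cut off at the image edge. I rely on the earlier view, taken after the 42 mm nozzle was placed, where it was seated and about 2 mm off the post's centre.
- **Jar, tin and orange look-alike:** the top camera's before and after patches of all three differ by about the same small amount (4 to 5 grey levels), which I take as image noise, so none of them appears to have moved. I did not measure their positions again.
- **Forces:** the wrist force stayed under 7 N in every reading.

No check failed or disagreed.

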